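# Slide a board carrier home in a covered test dock

### The job

Slide the metal carrier tray, with the circuit board lying in it, nose first into the covered test dock and push it gently but fully home, until the slider hidden at the back of the dock has reached the end of its travel. The guide walls inside the dock cannot be seen and are not quite in line with its mouth, so let them line the tray up by touch and never force it: pushing with 10 to 15 N is plenty, and 20 N against the dock is too much. Keep the board in the tray, let go of the tray when it is home, and leave the other things on the desk where they are.

Things in the scene. Friction and masses are not known exactly. Their poses are not given: they have to be found in the camera images.
- carrier: Open aluminium tray, pan 104 long (x) x 66 wide (y) x 22 high, walls 3, standing on the desk; about 0.22 kg (0.8 to 1.3 times). Origin: under the middle of the pan, on the desk; x to the nose (its two corners cut at 45 degrees by 7 mm), z up. Pan from x = -52 to +52; at x = -52 a 30 high end panel, from which a low tongue carries a black pull out to x = -117.
- carrier_handle (a point): Middle of the upright black pull, at x = -111, y = 0, 30 mm above the desk in the tray's frame; axes as the tray's. The pull is a plate 12 thick (x), 44 wide (y), standing from 6 to 43 mm above the desk; grip it from above across its thickness, or push it. Between it and the end panel lies only the tongue, 53 long, 30 wide, its top 6 mm above the desk.
- carrier_nose (a point): Middle of the tray's nose face, x = +52, 11 mm above the desk; axes as the tray's.
- dock: Grey sheet-metal test dock fixed to the desk, 140 deep (x) x 124 wide x 46 high (with foot flanges 148 wide), closed hood, no floor: the tray slides on the desk. Origin: middle of the mouth, on the desk, in the front face; x points into the dock. The mouth is 80 wide, 38 high. With the tray home the tray's origin is at x = +43 to +69 here, in line with the hidden channel, not with the dock.
- dock_bay (a point): Point 66 mm inside the mouth, 20 mm up, on the dock's x axis. Hidden there: steel guide walls, a funnel just behind the mouth, catching any nose that enters, narrowing over 30 mm to a straight channel 70 wide (the tray is 66). The channel's place varies: its middle up to 6 mm to either side of this point, up to 0.045 rad askew about it, its end up to 12 mm nearer or farther.
- presence_slider (a joint): Hidden slider at the end of the channel, pushed by the tray's nose: 0 m = out (as found), 0.010 m = at its hard end stop (tray fully home). To push the tray and it along takes about 8 to 10 N; a force that then climbs further means the end stop. It has no spring, and stays where it is pushed.
- board: Dark circuit board, 90 (x) x 50 (y) x 10, lying flat in the tray. Origin: middle of its underside, 3 mm above the desk.
- tin: Bystander: small round tin of copper wool, 42 across, 48 high. Origin: middle of its underside.
- jar: Bystander: white jar with a teal label, 40 across, 52 high. Origin: middle of its underside.
- tester: Bystander: black hand-held tester, 52 x 68 x 20, lying flat. Origin: middle of its underside.

How it is judged (in metres and radians):
On the way, in this order (a step that is already met when the one before it is completed fails the run):
1. the tray's nose has gone in through the dock's mouth, on the desk (x of carrier_nose in the frame of dock above 0.012 m and y of carrier_nose in the frame of dock between -0.03 and 0.03 m and height (world z) of carrier_nose below 0.03 m), for 0.1 s.
2. the tray has pushed the hidden slider to the end of its travel (value of joint presence_slider above 0.0085 m and x of carrier in the frame of dock between 0.036 and 0.076 m and y of carrier in the frame of dock between -0.014 and 0.014 m and angle between the x axis of carrier and the x axis of dock, either way round below 0.14 rad and height (world z) of carrier below 0.004 m and angle between carrier's own z axis and vertical below 0.05 rad), for 0.2 s.
At the end, for the whole second after the job is handed in: The tray stands flat on the desk inside the dock at rest, its origin 36 to 76 mm inside the mouth and within 14 mm of the dock's middle line, within 0.14 rad of the dock's direction, the hidden slider pushed to 8.5 mm or more of its 10 mm; the board lies flat in the tray, within 12 mm of its middle (all of step 2 and x of board in the frame of carrier between -0.012 and 0.012 m and y of board in the frame of carrier between -0.012 and 0.012 m and z of board in the frame of carrier below 0.008 m and angle between board's own z axis and vertical below 0.1 rad and linear speed of carrier below 0.01 m/s); the robot touches nothing.
It fails at once if the tray presses on the dock or its hidden parts with more than 20 N (contact force between carrier and dock above 20 N).
It fails at once if the robot presses on the dock with more than 25 N (contact force between any of the fingers, the arm and dock above 25 N).
It fails at once if a bystander (tin, jar or tester) is moved more than 20 mm (distance of any of tin, jar, tester from where it was at the start of the episode above 0.02 m).
It also fails if it takes over 67 s, if anything falls off the work surface, if the arm or the gripper's body presses on something with over 40 N, if the wrist force passes 120 N, or if a joint passes its speed limit or range.

### The arm

A 6-joint arm with a two-finger parallel gripper is mounted at the origin on the work surface; the furniture and walls round the work are solid. World frame = base frame: x ahead of the robot, y to its left, z up, the work surface at z = 0. Lengths are in m, angles in degrees, forces in N, time in s.
With the tool pointing down it reaches from about 0.35 to 0.875 m from the base axis. Payload 4.2 kg.
Tool frame: the origin (TCP) lies at the very end of the fingers, on their centre line; the grasp point (between the pads) lies 19 mm behind it; z points along the fingers, y is the line along which they close (so a half turn about z gives the same grasp; the last joint's range is limited). The gripper opens to 87 mm and grips with 3 to 60 N. Pads are 19 mm wide; open, the fingers measure 117 mm over their backs; the gripper's body (75 mm by 190 mm) begins 51 mm behind the grasp point.
Start: joints at [80.478, 22.042, 0.453, 0, -68.411, -14.817], TCP at [0.258, 0.569, 0.223] pointing down, gripper open.
Joint ranges: [-179.83, 179.83], [-69.29, 118.12], [-61.27, 80.66], [-181.25, 117.63], [-171.15, -9.14], [-177.46, 177.46]. Speed limits (degrees/s): [159.86, 159.86, 180, 180, 180, 180].

### API

Orientations are given as [roll, pitch, yaw] about the fixed x, y, z axes, in that order (R = Rz(yaw) Ry(pitch) Rx(roll)).
In Python, from station import arm gives the robot as it stands.
- The arm moves only by the shell command python3 -m creep 'ROWS'. ROWS is JSON, a list of rows, each an object of numbers: "rx", "ry", "rz": the turn, a rotation vector about the tool's x, y, z in rad; "tx", "ty", "tz": the shift along the tool's x, y, z in mm; "jaw": the opening, from -1 (shut) to 1 (fully open), so that 0 is half open. In form: [{"rx": .., "ry": .., "rz": .., "tx": .., "ty": .., "tz": .., "jaw": ..}, ...]. A call has 1 to 12 rows; each row shifts and turns the commanded pose from where the row before left it, along the tool's axes as they then stand; what a row does not reach is not made up. A row lasts 1/10 s, in which the tool goes at most 50 mm and 8.59 degrees, less where a joint would pass 70% of its speed; a pose out of reach is approached as far as the arm can. A call is refused whole if a number of a shift passes 50 or a number of a turn 0.15, either way. A call with a gripper value outside its range is refused whole. The fingers move at their own pace and stop on an object; the grip force is fixed at half the most. Time passes only in rows, so rows that do not move let the fingers close. It gives the time, the measured TCP pose, the force, the opening and the grip force at its end, in the units of the state.
- arm.get_obs(): the state, without advancing time (a new reading comes with each control period).
- arm.get_image(name): name is "scene" or "top" or "wrist"; returns the picture (384x512x3 uint8, blue, green, red); there is no depth.
- arm.camera_info(name): a dict with "fx", "fy", "cx", "cy" (pixels), "position" and "orientation" of the camera in the world. Camera axes: x right, y down, z forward; pixel columns grow to the right and rows downward; lengths in m; the calibration is good to about 2 mm. A picture is of the moment at which its call begins: read the wrist's pose just before it. camera_info takes no time and is no camera call; for the wrist camera it gives the pose at the moment of the call.
- arm.job_done(): hands the job in; it is judged then, once.
Trained networks look in the newest picture that a camera, given by its name, has taken for a name from the list of things; names that differ only in an ending like _2 or _b are one class to them, and where a whole thing is asked for, a point or a joint stands for the part that bears it (a point fixed in the world has none). Each returns a list of dicts, best first, with "score" (0 to 1); they miss things now and then, are a little off and sometimes report something else, mostly with a low value. They report only what shows in the picture. A call takes as long as a camera call.
- arm.search_frame(camera, thing): "extent" ([left, top, right, bottom] in pixels, round what is visible of it).
- arm.cut_out(camera, thing): "region" (384x512 bool, what is visible of it) and "extent" ([left, top, right, bottom] in pixels, round what is visible of it).
- arm.mark_of(camera, thing): "location" ([column, row] in pixels: a listed point, or the origin of a listed thing).
The state is a dict: "time_s": time; "joint_pos": joint angles; "qvel": joint speeds; "joint_efforts": joint torques, N m; "position": TCP position; "ee_rot": TCP orientation; "contact_force": force on the tool from outside, world axes, zero at the start; "moment": the same for the moment, N m; "finger_gap": opening from 0.0 (shut) to 1.0 (fully open); "finger_force": force on a finger pad.
Only numpy, scipy, OpenCV 4.12 (cv2) and the standard library are available. Lean on these libraries where they do the work, as an engineer would, in place of code of your own. Each camera call takes 0.05 s, during which the arm holds its last target. There are 200 camera calls.

## Working session

There is one attempt and no reset: what is moved stays moved. The work goes in short steps, Python scripts to look and compute and a shell command to move; the robot and the scene stay as the last step left them, time stands still between calls to the robot, and variables do not carry over. Pictures are saved under pics/ and viewed, at most 10 in all, crops included, and the job is handed in when it is done.

```bash
mkdir -p pics; cat > h.py <<'E'
import numpy as np, cv2
from scipy.spatial.transform import Rotation as R
from station import arm
def ray(cam,px,z,info=None):
    c=info or arm.camera_info(cam)
    o=c["orientation"]
    o=np.array(o)
    M=R.from_euler('xyz',o,degrees=True).as_matrix() if o.shape==(3,) else o
    d=M@np.array([(px[0]-c["cx"])/c["fx"],(px[1]-c["cy"])/c["fy"],1])
    p=np.array(c["position"]); return p+d*(z-p[2])/d[2]
E
python3 - <<'E'
from h import *
a=arm.get_image("top");b=arm.get_image("scene")
cv2.imwrite("pics/top.png",a);cv2.imwrite("pics/scene.png",b)
print(arm.camera_info("top"),arm.camera_info("scene"));print(arm.get_obs())
for cam in("top","scene"):
  for t,z in(("carrier",0),("carrier_handle",.03),("carrier_nose",.011),("dock",0),("dock_bay",.02),("board",.003),("tin",0),("jar",0),("tester",0)):
    r=arm.mark_of(cam,t)
    for q in r[:1]: print(cam,t,round(q["score"],2),np.round(q["location"],1),ray(cam,q["location"],z).round(4))
E
```

```text
{'fx': 499.05126994808626, 'fy': 499.05126994808626, 'cx': 260.1333426592346, 'cy': 195.67967592015316, 'position': array([0.50944009, 0.01942724, 1.24588644]), 'orientation': array([-175.93396324,    0.19074492,  -88.79503327])} {'fx': 351.5995148362891, 'fy': 351.5995148362891, 'cx': 250.7078512660762, 'cy': 197.0744053207938, 'position': array([ 0.12271812, -0.26926757,  0.73871069]), 'orientation': array([-1.40837738e+02, -7.87233342e-02, -5.48316615e+01])}
{'time_s': 0.1, 'joint_pos': array([ 8.04788644e+01,  2.20872511e+01,  3.86994911e-01, -2.45775839e-02,
       -6.84107489e+01, -1.48162708e+01]), 'qvel': array([-0.01797916, -0.08771914,  0.1614266 ,  0.04930446,  0.04608653,
        0.11458396]), 'joint_efforts': array([-4.80111376e-04, -3.91685951e+01,  1.87936503e+01,  4.23188925e+00,
        1.34841318e-02, -7.37070923e-05]), 'position': array([0.25733717, 0.56897225, 0.22155728]), 'ee_rot': array([ 1.79886844e+02, -6.31019193e-03, -2.43464657e+01]), 'contact_force': array([ 0.23562752, -0.8738279 , -1.13551726]), 'moment': array([-0.01419605,  0.06573423,  0.04235978]), 
[... 359 characters left out ...]
5.5 225.8] [0.5182 0.2343 0.003 ]
top tin 0.84 [185.8 157.1] [0.6914 0.2146 0.    ]
top jar 0.71 [181.2 124.3] [0.7747 0.2289 0.    ]
top tester 0.8 [355.9 182.5] [ 0.636  -0.2138  0.    ]
scene carrier 0.79 [183.5 193.5] [0.5195 0.2336 0.    ]
scene carrier_handle 0.64 [160.  216.8] [0.4134 0.2101 0.03  ]
scene carrier_nose 0.92 [193.9 179. ] [0.5696 0.2379 0.011 ]
scene dock 0.89 [276.8 205.8] [ 0.6307  0.0026 -0.    ]
scene dock_bay 0.84 [290.8 185.9] [0.6963 0.0009 0.02  ]
scene board 0.84 [181.7 192.8] [0.517  0.2373 0.003 ]
scene tin 0.59 [228.4 161.1] [0.6892 0.2093 0.    ]
scene jar 0.65 [240.9 144. ] [ 0.7705  0.223  -0.    ]
scene tester 0.91 [354.5 246.1] [ 0.6351 -0.2186  0.    ]
```

```bash
python3 - <<'E'
from h import *
a=cv2.imread("pics/top.png")[80:310,120:400]
cv2.imwrite("pics/topc.png",cv2.resize(a,None,fx=2.6,fy=2.6,interpolation=cv2.INTER_CUBIC))
E
```

```text
(no output)
```

View pics/topc.png

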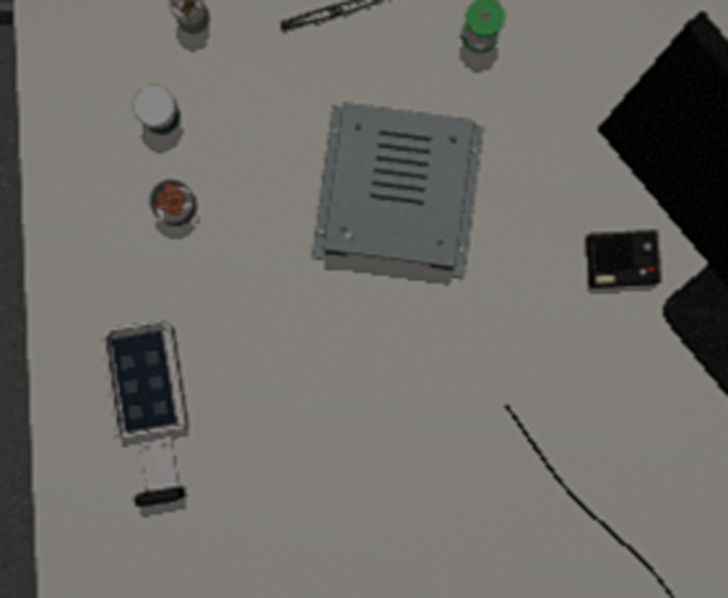

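View pics/scene.png

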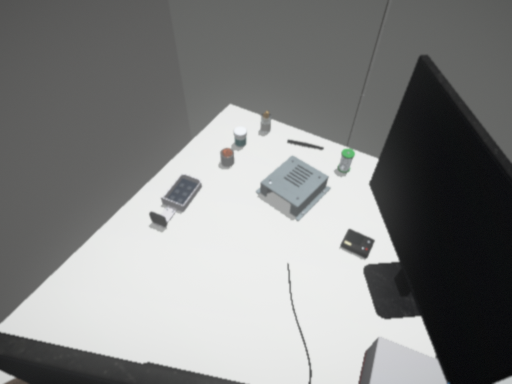

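The top view shows the tray at left, with its pull at crop (160,496) nearest the robot and its nose at (140,330). The dock mouth faces the robot at about (392,265), and the tin and jar are beyond the tray. Both cameras agree to within about 10 mm, so I'm moving above the pull.

```bash
python3 -m creep '[{"tx":14,"ty":13,"jaw":0},{"tx":28,"ty":26,"jaw":0},{"tx":28,"ty":26,"jaw":0},{"tx":28,"ty":26,"jaw":0},{"tx":28,"ty":26,"jaw":0},{"tx":28,"ty":26,"jaw":0},{"tx":28,"ty":26,"jaw":0},{"tx":28,"ty":26,"jaw":0},{"tx":28,"ty":26,"jaw":0},{"tx":28,"ty":26,"jaw":0},{"tx":14,"ty":13,"jaw":0},{"jaw":0}]'
python3 -m creep '[{"rz":0.14,"jaw":0},{"rz":0.14,"jaw":0},{"rz":0.14,"jaw":0},{"rz":0.14,"jaw":0},{"rz":0.14,"jaw":0},{"rz":0.14,"jaw":0},{"rz":0.14,"jaw":0},{"rz":0.03,"jaw":0},{"jaw":0},{"jaw":0}]'
python3 - <<'E'
from h import *
o=arm.get_obs();print(o["position"],o["ee_rot"],o["contact_force"],o["finger_gap"],o["joint_pos"])
a=arm.get_image("wrist");cv2.imwrite("pics/w1.png",a);print(arm.camera_info("wrist"))
for t,z in(("carrier",0),("carrier_handle",.03),("carrier_nose",.011),("dock",0),("dock_bay",.02),("board",.003)):
    for q in arm.mark_of("wrist",t)[:1]: print(t,round(q["score"],2),np.round(q["location"],1),ray("wrist",q["location"],z).round(4))
E
```

```text
[0.25757088 0.56942847 0.22257737] [-1.79998309e+02  1.52728600e-04 -2.43402632e+01] [-0.31332952  0.49434349  0.35022054] 1.0017437619795593 [ 8.04759001e+01  2.20390830e+01  4.52497996e-01  3.06229528e-04
 -6.84117412e+01 -1.48162760e+01]
{'fx': 296.0853894448606, 'fy': 296.0853894448606, 'cx': 255.2220859337006, 'cy': 189.38012210736173, 'position': array([0.31799357, 0.54108256, 0.38532083]), 'orientation': array([ 1.65714163e+02, -6.81140264e-02, -1.14308833e+02])}schema error: expected keys rx, ry, rz, tx, ty, tz, jaw
schema error: expected keys rx, ry, rz, tx, ty, tz, jaw
```

View pics/w1.png

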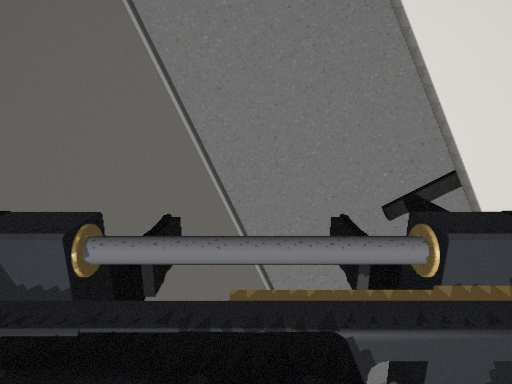

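All seven keys are required, so nothing moved. This wrist view only shows the start area: the gripper bar in front of bare floor and the desk edge.

```bash
python3 -m creep '[{"rx":0,"ry":0,"rz":0,"tx":14,"ty":13,"tz":0,"jaw":0},{"rx":0,"ry":0,"rz":0,"tx":28,"ty":26,"tz":0,"jaw":0},{"rx":0,"ry":0,"rz":0,"tx":28,"ty":26,"tz":0,"jaw":0},{"rx":0,"ry":0,"rz":0,"tx":28,"ty":26,"tz":0,"jaw":0},{"rx":0,"ry":0,"rz":0,"tx":28,"ty":26,"tz":0,"jaw":0},{"rx":0,"ry":0,"rz":0,"tx":28,"ty":26,"tz":0,"jaw":0},{"rx":0,"ry":0,"rz":0,"tx":28,"ty":26,"tz":0,"jaw":0},{"rx":0,"ry":0,"rz":0,"tx":28,"ty":26,"tz":0,"jaw":0},{"rx":0,"ry":0,"rz":0,"tx":28,"ty":26,"tz":0,"jaw":0},{"rx":0,"ry":0,"rz":0,"tx":28,"ty":26,"tz":0,"jaw":0},{"rx":0,"ry":0,"rz":0,"tx":14,"ty":13,"tz":0,"jaw":0},{"rx":0,"ry":0,"rz":0,"tx":0,"ty":0,"tz":0,"jaw":0}]'
python3 -m creep '[{"rx":0,"ry":0,"rz":0.14,"tx":0,"ty":0,"tz":0,"jaw":0},{"rx":0,"ry":0,"rz":0.14,"tx":0,"ty":0,"tz":0,"jaw":0},{"rx":0,"ry":0,"rz":0.14,"tx":0,"ty":0,"tz":0,"jaw":0},{"rx":0,"ry":0,"rz":0.14,"tx":0,"ty":0,"tz":0,"jaw":0},{"rx":0,"ry":0,"rz":0.14,"tx":0,"ty":0,"tz":0,"jaw":0},{"rx":0,"ry":0,"rz":0.14,"tx":0,"ty":0,"tz":0,"jaw":0},{"rx":0,"ry":0,"rz":0.14,"tx":0,"ty":0,"tz":0,"jaw":0},{"rx":0,"ry":0,"rz":0.03,"tx":0,"ty":0,"tz":0,"jaw":0},{"rx":0,"ry":0,"rz":0,"tx":0,"ty":0,"tz":0,"jaw":0},{"rx":0,"ry":0,"rz":0,"tx":0,"ty":0,"tz":0,"jaw":0}]'
python3 - <<'E'
from h import *
o=arm.get_obs();print(o["position"],o["ee_rot"],o["contact_force"],o["finger_gap"],o["joint_pos"])
a=arm.get_image("wrist");cv2.imwrite("pics/w2.png",a)
for t,z in(("carrier",0),("carrier_handle",.03),("carrier_nose",.011),("dock",0),("dock_bay",.02),("board",.003)):
    for q in arm.mark_of("wrist",t)[:1]: print(t,round(q["score"],2),np.round(q["location"],1),ray("wrist",q["location"],z).round(4))
E
```

```text
time_s: 2.55
position: [0.406, 0.2152, 0.2228]
ee_rot: [-180.0, -0.0, -24.5]
contact_force: [1.0, -0.5, 0.1]
finger_gap: 0.502
finger_force: 0.0
time_s: 3.55
position: [0.4055, 0.2175, 0.2226]
ee_rot: [-180.0, 0.0, -82.1]
contact_force: [0.3, 0.0, 0.1]
finger_gap: 0.502
finger_force: 0.0
[0.40545013 0.2174926  0.22259193] [-1.79992286e+02  5.70914249e-03 -8.20716110e+01] [0.34439707 0.03626702 0.07428156] 0.5021514175942691 [ 4.85337839e+01  5.75643971e+00 -2.15651095e+01  7.72416748e-04
 -6.26688785e+01 -4.06057498e+01]
carrier_handle 0.96 [252.6 166.7] [0.4084 0.2116 0.03  ]
carrier_nose 0.82 [126.1 166.3] [0.5683 0.2364 0.011 ]
board 0.74 [170.5 167.9] [0.5141 0.2323 0.003 ]
```

View pics/w2.png

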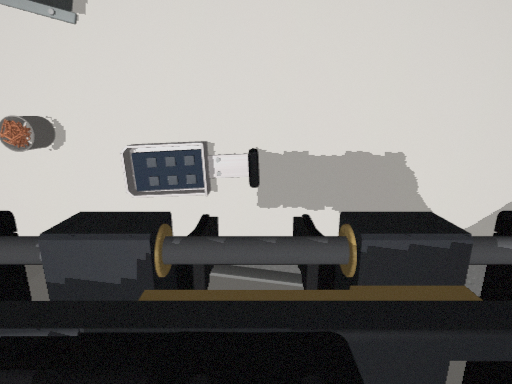

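The wrist view shows the pull at (253,167), the nose at (126,168) and the tin at (25,132). The tray is parallel to the jaw line, so I'm descending.

```bash
python3 -m creep '[{"rx":0,"ry":0,"rz":0,"tx":6,"ty":-2,"tz":20,"jaw":0},{"rx":0,"ry":0,"rz":0,"tx":0,"ty":0,"tz":35,"jaw":0},{"rx":0,"ry":0,"rz":0,"tx":0,"ty":0,"tz":35,"jaw":0},{"rx":0,"ry":0,"rz":0,"tx":0,"ty":0,"tz":35,"jaw":0},{"rx":0,"ry":0,"rz":0,"tx":0,"ty":0,"tz":30,"jaw":0},{"rx":0,"ry":0,"rz":0,"tx":0,"ty":0,"tz":20,"jaw":0},{"rx":0,"ry":0,"rz":0,"tx":0,"ty":0,"tz":15,"jaw":0},{"rx":0,"ry":0,"rz":0,"tx":0,"ty":0,"tz":10,"jaw":0},{"rx":0,"ry":0,"rz":0,"tx":0,"ty":0,"tz":8,"jaw":0},{"rx":0,"ry":0,"rz":0,"tx":0,"ty":0,"tz":0,"jaw":0},{"rx":0,"ry":0,"rz":0,"tx":0,"ty":0,"tz":0,"jaw":0}]'
```

```text
time_s: 5.0
position: [0.4087, 0.2118, 0.015]
ee_rot: [-180.0, 0.0, -82.2]
contact_force: [-0.9, 0.1, -0.1]
finger_gap: 0.499
finger_force: 0.0
```

```bash
python3 -m creep '[{"rx":0,"ry":0,"rz":0,"tx":0,"ty":0,"tz":0,"jaw":-0.5},{"rx":0,"ry":0,"rz":0,"tx":0,"ty":0,"tz":0,"jaw":-0.5},{"rx":0,"ry":0,"rz":0,"tx":0,"ty":0,"tz":0,"jaw":-1},{"rx":0,"ry":0,"rz":0,"tx":0,"ty":0,"tz":0,"jaw":-1},{"rx":0,"ry":0,"rz":0,"tx":0,"ty":0,"tz":0,"jaw":-1},{"rx":0,"ry":0,"rz":0,"tx":0,"ty":0,"tz":0,"jaw":-1}]'
python3 - <<'E'
from h import *
o=arm.get_obs();print(o["position"],o["ee_rot"])
arm.get_image("top");arm.get_image("scene")
for cam in("top","scene"):
  c=arm.cut_out(cam,"dock")
  m=c[0]["region"].astype(np.uint8); cv2.imwrite(f"pics/m_{cam}.png",m*255)
  cs=max(cv2.findContours(m,cv2.RETR_EXTERNAL,cv2.CHAIN_APPROX_NONE)[0],key=cv2.contourArea)
  h=cv2.convexHull(cs); ap=cv2.approxPolyDP(h,3,True)[:,0]
  print(cam,c[0]["score"],[(tuple(p),ray(cam,p,.046).round(3)[:2].tolist()) for p in ap])
  for t,z in(("dock",0),("dock_bay",.02),("carrier_nose",.011),("carrier_handle",.03)):
    for q in arm.mark_of(cam,t)[:1]: print(cam,t,round(q["score"],2),ray(cam,q["location"],z).round(4))
E
```

```text
time_s: 5.6
position: [0.4085, 0.2116, 0.0147]
ee_rot: [-180.0, 0.0, -82.2]
contact_force: [-0.8, -0.3, 0.5]
finger_gap: 0.133
finger_force: 29.9
[0.408506   0.21161198 0.01470031] [-1.79975062e+02  1.32305581e-02 -8.22132765e+01]
top 0.83 [((np.int32(249), np.int32(121)), [0.776, 0.056]), ((np.int32(305), np.int32(129)), [0.759, -0.08]), ((np.int32(297), np.int32(185)), [0.622, -0.063]), ((np.int32(241), np.int32(178)), [0.636, 0.072])]
top dock 0.86 [ 0.6344 -0.0036  0.    ]
top dock_bay 0.73 [ 0.6986 -0.0049  0.02  ]
top carrier_nose 0.86 [0.5724 0.2452 0.011 ]
top carrier_handle 0.56 [ 0.6986 -0.0044  0.03  ]
scene 0.56 [((np.int32(291), np.int32(156)), [0.771, 0.048]), ((np.int32(325), np.int32(175)), [0.762, -0.064]), ((np.int32(329), np.int32(187)), [0.73, -0.092]), ((np.int32(299), np.int32(220)), [0.593, -0.081]), ((np.int32(257), np.int32(192)), [0.608, 0.051]), ((np.int32(260), np.int32(182)), [0.64, 0.064])]
scene dock 0.85 [ 0.6333 -0.0011  0.    ]
scene dock_bay 0.92 [ 0.6978 -0.0067  0.02  ]
scene carrier_nose 0.72 [0.5646 0.2328 0.011 ]
scene carrier_handle 0.74 [0.4015 0.2148 0.03  ]
```

Gripped at 12 mm. The dock origin is about (0.634, 0.000) with yaw about -6°. I'm sliding the tray sideways to the front of it.

```bash
python3 -m creep '[{"rx":0,"ry":0,"rz":0,"tx":8,"ty":1,"tz":0,"jaw":-1},{"rx":0,"ry":0,"rz":0,"tx":17,"ty":1,"tz":0,"jaw":-1},{"rx":0,"ry":0,"rz":0,"tx":18,"ty":1,"tz":0,"jaw":-1},{"rx":0,"ry":0,"rz":0,"tx":18,"ty":1,"tz":0,"jaw":-1},{"rx":0,"ry":0,"rz":0,"tx":18,"ty":1,"tz":0,"jaw":-1},{"rx":0,"ry":0,"rz":0,"tx":18,"ty":1,"tz":0,"jaw":-1},{"rx":0,"ry":0,"rz":0,"tx":18,"ty":1,"tz":0,"jaw":-1},{"rx":0,"ry":0,"rz":0,"tx":18,"ty":2,"tz":0,"jaw":-1},{"rx":0,"ry":0,"rz":0,"tx":18,"ty":2,"tz":0,"jaw":-1},{"rx":0,"ry":0,"rz":0,"tx":18,"ty":2,"tz":0,"jaw":-1},{"rx":0,"ry":0,"rz":0,"tx":14,"ty":1,"tz":0,"jaw":-1},{"rx":0,"ry":0,"rz":0,"tx":7,"ty":0,"tz":0,"jaw":-1}]'
python3 -m creep '[{"rx":0,"ry":0,"rz":0.03,"tx":0,"ty":0,"tz":0,"jaw":-1},{"rx":0,"ry":0,"rz":0.05,"tx":0,"ty":0,"tz":0,"jaw":-1},{"rx":0,"ry":0,"rz":0.05,"tx":0,"ty":0,"tz":0,"jaw":-1},{"rx":0,"ry":0,"rz":0.05,"tx":0,"ty":0,"tz":0,"jaw":-1},{"rx":0,"ry":0,"rz":0.04,"tx":0,"ty":0,"tz":0,"jaw":-1},{"rx":0,"ry":0,"rz":0.02,"tx":0,"ty":0,"tz":0,"jaw":-1},{"rx":0,"ry":0,"rz":0,"tx":0,"ty":0,"tz":0,"jaw":-1},{"rx":0,"ry":0,"rz":0,"tx":0,"ty":0,"tz":0,"jaw":-1}]'
python3 - <<'E'
from h import *
a=arm.get_image("top");b=arm.get_image("wrist")
cv2.imwrite("pics/t3.png",cv2.resize(a[100:270,180:350],None,fx=3.5,fy=3.5,interpolation=cv2.INTER_CUBIC))
for cam in("top","wrist","scene"):
  if cam=="scene": arm.get_image(cam)
  for t,z in(("dock",0),("dock_bay",.02),("carrier_nose",.011),("board",.003),("carrier_handle",.03)):
    for q in arm.mark_of(cam,t)[:1]: print(cam,t,round(q["score"],2),ray(cam,q["location"],z).round(4))
E
```

```text
time_s: 7.4
position: [0.4196, 0.0197, 0.0146]
ee_rot: [180.0, 0.0, -82.3]
contact_force: [-0.3, 1.9, 2.3]
finger_gap: 0.133
finger_force: 29.9
time_s: 8.2
position: [0.4204, 0.0216, 0.0146]
ee_rot: [-180.0, 0.0, -95.9]
contact_force: [0.3, 1.6, 1.8]
finger_gap: 0.138
finger_force: 29.9
top dock 0.7 [ 0.6367 -0.005   0.    ]
top dock_bay 0.82 [ 0.7069 -0.0052  0.02  ]
top carrier_nose 0.51 [0.5865 0.0096 0.011 ]
top board 0.86 [0.5312 0.0159 0.003 ]
top carrier_handle 0.2 [0.5381 0.0132 0.03  ]
wrist board 0.84 [0.5275 0.0147 0.003 ]
wrist carrier_handle 0.9 [0.4207 0.0221 0.03  ]
scene dock 0.61 [6.318e-01 5.000e-04 0.000e+00]
scene dock_bay 0.78 [ 0.6847 -0.0133  0.02  ]
scene carrier_nose 0.61 [0.5874 0.0103 0.011 ]
scene board 0.78 [0.5257 0.0236 0.003 ]
scene carrier_handle 0.85 [0.4245 0.0264 0.03  ]
```

View pics/t3.png

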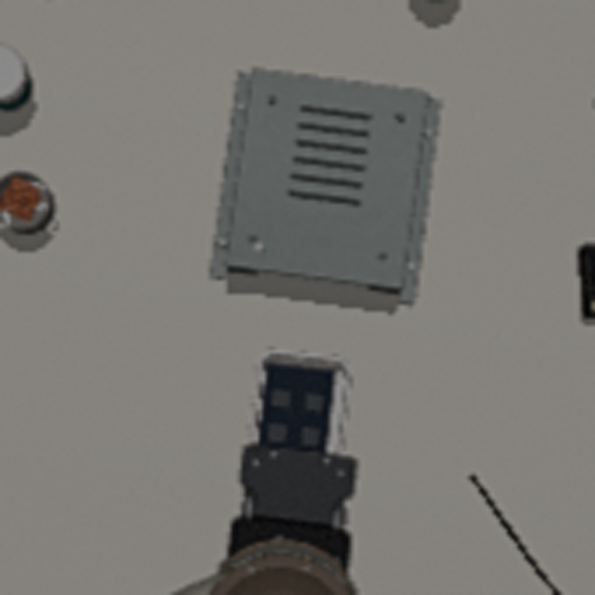

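The top view shows the tray in front of the dock. Its nose middle is at about (305,362), the mouth edge runs from (228,268) to (405,290), and the axes agree within about 1-2°. I'll make a small trim and go forward.

```bash
python3 -m creep '[{"rx":0,"ry":0,"rz":0.015,"tx":3,"ty":-3,"tz":0,"jaw":-1},{"rx":0,"ry":0,"rz":0,"tx":0,"ty":-6,"tz":0,"jaw":-1},{"rx":0,"ry":0,"rz":0,"tx":0,"ty":-6,"tz":0,"jaw":-1},{"rx":0,"ry":0,"rz":0,"tx":0,"ty":-6,"tz":0,"jaw":-1},{"rx":0,"ry":0,"rz":0,"tx":0,"ty":-6,"tz":0,"jaw":-1},{"rx":0,"ry":0,"rz":0,"tx":0,"ty":-6,"tz":0,"jaw":-1},{"rx":0,"ry":0,"rz":0,"tx":0,"ty":-4,"tz":0,"jaw":-1},{"rx":0,"ry":0,"rz":0,"tx":0,"ty":-4,"tz":0,"jaw":-1},{"rx":0,"ry":0,"rz":0,"tx":0,"ty":-3,"tz":0,"jaw":-1},{"rx":0,"ry":0,"rz":0,"tx":0,"ty":0,"tz":0,"jaw":-1}]'
python3 - <<'E'
from h import *
a=arm.get_image("top");b=arm.get_image("scene")
p=[cv2.resize(a[110:240,200:330],(390,390),interpolation=2),cv2.resize(b[140:240,230:330],(390,390),interpolation=2)]
cv2.imwrite("pics/t4.png",np.hstack(p))
for cam in("top","scene"):
  for t,z in(("dock",0),("carrier_nose",.011),("board",.003)):
    for q in arm.mark_of(cam,t)[:1]: print(cam,t,round(q["score"],2),ray(cam,q["location"],z).round(4))
E
```

```text
time_s: 10.1
position: [0.4607, 0.0115, 0.0144]
ee_rot: [179.6, -0.2, -97.0]
contact_force: [-5.2, 0.2, 10.0]
finger_gap: 0.137
finger_force: 30.0
top dock 0.69 [ 0.6448 -0.0044  0.    ]
top carrier_nose 0.56 [0.6279 0.0023 0.011 ]
top board 0.75 [0.573  0.0055 0.003 ]
scene dock 0.46 [ 0.7152 -0.0021 -0.    ]
scene carrier_nose 0.74 [ 0.6286 -0.0017  0.011 ]
scene board 0.77 [0.5677 0.0113 0.003 ]
```

View pics/t4.png

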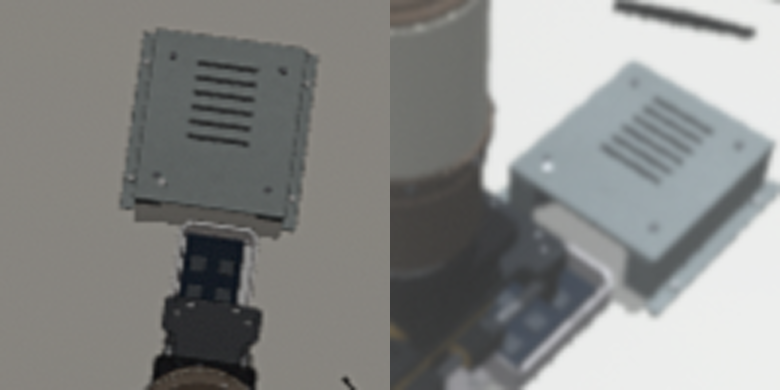

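The nose is just outside the mouth, at (221,232) in the left crop. The mouth centre is at about (213,225), so the tray sits about 5 mm too far to -y. The tool is also pressing down about 10 N, so I'll shift, relieve the height and look at the force.

```bash
python3 -m creep '[{"rx":0,"ry":0,"rz":0,"tx":-3,"ty":0,"tz":-0.5,"jaw":-1},{"rx":0,"ry":0,"rz":-0.01,"tx":-3,"ty":0,"tz":-0.5,"jaw":-1},{"rx":0,"ry":0,"rz":0,"tx":0,"ty":0,"tz":0,"jaw":-1},{"rx":0,"ry":0,"rz":0,"tx":0,"ty":0,"tz":0,"jaw":-1}]'
python3 - <<'E'
from h import *
a=arm.get_image("top")
for t in("dock","carrier"):
  c=arm.cut_out("top",t)[0]; m=c["region"].astype(np.uint8)
  cs=max(cv2.findContours(m,cv2.RETR_EXTERNAL,cv2.CHAIN_APPROX_NONE)[0],key=cv2.contourArea)
  z=.02
  P=np.array([ray("top",p,z)[:2] for p in cs[:,0]])*1000
  print(t,c["score"],cv2.minAreaRect(P.astype(np.float32)))
for t,z in(("dock",0),("carrier_nose",.011),("board",.003)):
    for q in arm.mark_of("top",t)[:1]: print(t,round(q["score"],2),ray("top",q["location"],z).round(4))
E
```

```text
time_s: 10.9
position: [0.4633, 0.0188, 0.0149]
ee_rot: [179.9, -0.1, -96.3]
contact_force: [-0.5, 1.2, -2.4]
finger_gap: 0.131
finger_force: 30.0
dock 0.76 ((706.24560546875, -3.9464797973632812), (148.08529663085938, 150.01800537109375), 83.76556396484375)
carrier 0.81 ((608.6312866210938, -5.448970794677734), (76.64835357666016, 42.74816131591797), 47.503013610839844)
dock 0.73 [6.399e-01 6.000e-04 0.000e+00]
carrier_nose 0.59 [0.6234 0.0056 0.011 ]
board 0.79 [0.5741 0.0148 0.003 ]
```

The forces are relieved and the nose is on the dock's axis within about 2 mm. Going in.

```bash
python3 -m creep '[{"rx":0,"ry":0,"rz":0,"tx":0,"ty":-2,"tz":0,"jaw":-1},{"rx":0,"ry":0,"rz":0,"tx":0,"ty":-2,"tz":0,"jaw":-1},{"rx":0,"ry":0,"rz":0,"tx":0,"ty":-2,"tz":0,"jaw":-1},{"rx":0,"ry":0,"rz":0,"tx":0,"ty":-2,"tz":0,"jaw":-1},{"rx":0,"ry":0,"rz":0,"tx":0,"ty":-2,"tz":0,"jaw":-1},{"rx":0,"ry":0,"rz":0,"tx":0,"ty":-2,"tz":0,"jaw":-1},{"rx":0,"ry":0,"rz":0,"tx":0,"ty":-2,"tz":0,"jaw":-1}]'
```

```text
time_s: 11.9
position: [0.4784, 0.0176, 0.0155]
ee_rot: [180.0, -0.0, -96.2]
contact_force: [-0.7, 0.1, -3.0]
finger_gap: 0.138
finger_force: 30.0
```

```bash
python3 -m creep '[{"rx":0,"ry":0,"rz":0,"tx":0,"ty":-1.5,"tz":0,"jaw":-1},{"rx":0,"ry":0,"rz":0,"tx":0,"ty":-1.5,"tz":0,"jaw":-1},{"rx":0,"ry":0,"rz":0,"tx":0,"ty":-1.5,"tz":0,"jaw":-1},{"rx":0,"ry":0,"rz":0,"tx":0,"ty":-1.5,"tz":0,"jaw":-1}]'
```

```text
time_s: 12.3
position: [0.4843, 0.0169, 0.0155]
ee_rot: [180.0, -0.0, -96.2]
contact_force: [0.3, -0.6, -3.4]
finger_gap: 0.135
finger_force: 30.0
```

```bash
python3 -m creep '[{"rx":0,"ry":0,"rz":0,"tx":0,"ty":-1.5,"tz":0.5,"jaw":-1},{"rx":0,"ry":0,"rz":0,"tx":0,"ty":-1.5,"tz":0,"jaw":-1},{"rx":0,"ry":0,"rz":0,"tx":0,"ty":-1.5,"tz":0,"jaw":-1},{"rx":0,"ry":0,"rz":0,"tx":0,"ty":-1.5,"tz":0,"jaw":-1}]'
```

```text
time_s: 12.7
position: [0.4903, 0.0163, 0.0151]
ee_rot: [-180.0, 0.0, -96.2]
contact_force: [0.5, 0.2, -2.9]
finger_gap: 0.136
finger_force: 30.0
```

```bash
python3 -m creep '[{"rx":0,"ry":0,"rz":0,"tx":0,"ty":-1.5,"tz":0,"jaw":-1},{"rx":0,"ry":0,"rz":0,"tx":0,"ty":-1.5,"tz":0,"jaw":-1},{"rx":0,"ry":0,"rz":0,"tx":0,"ty":-1.5,"tz":0,"jaw":-1},{"rx":0,"ry":0,"rz":0,"tx":0,"ty":-1.5,"tz":0,"jaw":-1}]'
```

```text
time_s: 13.1
position: [0.4962, 0.0156, 0.015]
ee_rot: [180.0, -0.0, -96.2]
contact_force: [0.2, 0.8, -3.3]
finger_gap: 0.135
finger_force: 30.0
```

Nose is about 24 mm in with no contact. I'm loosening the jaw so it becomes a loose cage, and pushing with the rear finger so the tray can align itself.

```bash
python3 -m creep '[{"rx":0,"ry":0,"rz":0,"tx":0,"ty":0,"tz":0,"jaw":-0.62},{"rx":0,"ry":0,"rz":0,"tx":0,"ty":0,"tz":0,"jaw":-0.62},{"rx":0,"ry":0,"rz":0,"tx":0,"ty":0,"tz":0,"jaw":-0.62},{"rx":0,"ry":0,"rz":0,"tx":0,"ty":-1.5,"tz":0,"jaw":-0.62},{"rx":0,"ry":0,"rz":0,"tx":0,"ty":-1.5,"tz":0,"jaw":-0.62},{"rx":0,"ry":0,"rz":0,"tx":0,"ty":-1.5,"tz":0,"jaw":-0.62},{"rx":0,"ry":0,"rz":0,"tx":0,"ty":-1.5,"tz":0,"jaw":-0.62}]'
```

```text
time_s: 13.8
position: [0.5014, 0.0148, 0.0149]
ee_rot: [179.9, -0.0, -96.3]
contact_force: [-2.0, 0.9, 2.1]
finger_gap: 0.19
finger_force: 1.1
```

```bash
python3 -m creep '[{"rx":0,"ry":0,"rz":0,"tx":0,"ty":-1.5,"tz":0,"jaw":-0.62},{"rx":0,"ry":0,"rz":0,"tx":0,"ty":-1.5,"tz":0,"jaw":-0.62},{"rx":0,"ry":0,"rz":0,"tx":0,"ty":-1.5,"tz":0,"jaw":-0.62}]'
```

```text
time_s: 14.1
position: [0.5063, 0.0144, 0.0149]
ee_rot: [180.0, -0.0, -96.3]
contact_force: [-2.6, 0.2, 1.9]
finger_gap: 0.193
finger_force: 1.2
```

```bash
python3 -m creep '[{"rx":0,"ry":0,"rz":0,"tx":0,"ty":-1,"tz":0,"jaw":-0.62},{"rx":0,"ry":0,"rz":0,"tx":0,"ty":-1,"tz":0,"jaw":-0.62},{"rx":0,"ry":0,"rz":0,"tx":0,"ty":-1,"tz":0,"jaw":-0.62},{"rx":0,"ry":0,"rz":0,"tx":0,"ty":-1,"tz":0,"jaw":-0.62},{"rx":0,"ry":0,"rz":0,"tx":0,"ty":-1,"tz":0,"jaw":-0.62}]'
```

```text
time_s: 14.6
position: [0.5118, 0.014, 0.015]
ee_rot: [-180.0, 0.0, -96.2]
contact_force: [-0.9, -0.1, -0.4]
finger_gap: 0.19
finger_force: 0.6
```

```bash
python3 -m creep '[{"rx":0,"ry":0,"rz":0,"tx":0,"ty":-1,"tz":0,"jaw":-0.62},{"rx":0,"ry":0,"rz":0,"tx":0,"ty":-1,"tz":0,"jaw":-0.62},{"rx":0,"ry":0,"rz":0,"tx":0,"ty":-1,"tz":0,"jaw":-0.62},{"rx":0,"ry":0,"rz":0,"tx":0,"ty":-1,"tz":0,"jaw":-0.62},{"rx":0,"ry":0,"rz":0,"tx":0,"ty":-1,"tz":0,"jaw":-0.62}]'
```

```text
time_s: 15.1
position: [0.5166, 0.0134, 0.015]
ee_rot: [-180.0, 0.0, -96.2]
contact_force: [-1.7, 0.8, -1.4]
finger_gap: 0.194
finger_force: 0.6
```

```bash
python3 -m creep '[{"rx":0,"ry":0,"rz":0,"tx":0,"ty":-1,"tz":0,"jaw":-0.62},{"rx":0,"ry":0,"rz":0,"tx":0,"ty":-1,"tz":0,"jaw":-0.62},{"rx":0,"ry":0,"rz":0,"tx":0,"ty":-1,"tz":0,"jaw":-0.62}]'
```

```text
time_s: 15.4
position: [0.5196, 0.0131, 0.015]
ee_rot: [-180.0, 0.0, -96.2]
contact_force: [-1.5, -0.2, -1.6]
finger_gap: 0.188
finger_force: 0.5
```

Free so far; continuing in small groups.

```bash
python3 -m creep '[{"rx":0,"ry":0,"rz":0,"tx":0,"ty":-1,"tz":0,"jaw":-0.62},{"rx":0,"ry":0,"rz":0,"tx":0,"ty":-1,"tz":0,"jaw":-0.62},{"rx":0,"ry":0,"rz":0,"tx":0,"ty":-1,"tz":0,"jaw":-0.62},{"rx":0,"ry":0,"rz":0,"tx":0,"ty":-1,"tz":0,"jaw":-0.62},{"rx":0,"ry":0,"rz":0,"tx":0,"ty":-1,"tz":0,"jaw":-0.62}]'
```

```text
time_s: 15.9
position: [0.5245, 0.0125, 0.0151]
ee_rot: [-180.0, 0.0, -96.2]
contact_force: [-1.2, 0.7, -0.7]
finger_gap: 0.187
finger_force: 0.5
```

```bash
python3 -m creep '[{"rx":0,"ry":0,"rz":0,"tx":0,"ty":-1,"tz":0,"jaw":-0.62},{"rx":0,"ry":0,"rz":0,"tx":0,"ty":-1,"tz":0,"jaw":-0.62},{"rx":0,"ry":0,"rz":0,"tx":0,"ty":-1,"tz":0,"jaw":-0.62},{"rx":0,"ry":0,"rz":0,"tx":0,"ty":-1,"tz":0,"jaw":-0.62}]'
```

```text
time_s: 16.3
position: [0.5285, 0.0121, 0.0151]
ee_rot: [180.0, -0.0, -96.2]
contact_force: [-0.9, 0.7, -1.3]
finger_gap: 0.185
finger_force: 0.5
```

```bash
python3 -m creep '[{"rx":0,"ry":0,"rz":0,"tx":0,"ty":-1,"tz":0,"jaw":-0.62},{"rx":0,"ry":0,"rz":0,"tx":0,"ty":-1,"tz":0,"jaw":-0.62},{"rx":0,"ry":0,"rz":0,"tx":0,"ty":-1,"tz":0,"jaw":-0.62},{"rx":0,"ry":0,"rz":0,"tx":0,"ty":-1,"tz":0,"jaw":-0.62},{"rx":0,"ry":0,"rz":0,"tx":0,"ty":-1,"tz":0,"jaw":-0.62},{"rx":0,"ry":0,"rz":0,"tx":0,"ty":-1,"tz":0,"jaw":-0.62}]'
```

```text
time_s: 16.9
position: [0.5345, 0.0115, 0.0151]
ee_rot: [-180.0, 0.0, -96.2]
contact_force: [-1.6, 0.2, -0.8]
finger_gap: 0.19
finger_force: 0.6
```

```bash
python3 -m creep '[{"rx":0,"ry":0,"rz":0,"tx":0,"ty":-1,"tz":0,"jaw":-0.62},{"rx":0,"ry":0,"rz":0,"tx":0,"ty":-1,"tz":0,"jaw":-0.62},{"rx":0,"ry":0,"rz":0,"tx":0,"ty":-1,"tz":0,"jaw":-0.62},{"rx":0,"ry":0,"rz":0,"tx":0,"ty":-1,"tz":0,"jaw":-0.62},{"rx":0,"ry":0,"rz":0,"tx":0,"ty":-1,"tz":0,"jaw":-0.62}]'
```

```text
time_s: 17.4
position: [0.5394, 0.0109, 0.0151]
ee_rot: [180.0, -0.0, -96.2]
contact_force: [-1.3, -0.0, -1.5]
finger_gap: 0.188
finger_force: 0.6
```

```bash
python3 -m creep '[{"rx":0,"ry":0,"rz":0,"tx":0,"ty":-1,"tz":0,"jaw":-0.62},{"rx":0,"ry":0,"rz":0,"tx":0,"ty":-1,"tz":0,"jaw":-0.62},{"rx":0,"ry":0,"rz":0,"tx":0,"ty":-1,"tz":0,"jaw":-0.62},{"rx":0,"ry":0,"rz":0,"tx":0,"ty":-1,"tz":0,"jaw":-0.62}]'
```

```text
time_s: 17.8
position: [0.5434, 0.0105, 0.015]
ee_rot: [180.0, -0.0, -96.2]
contact_force: [-0.8, -0.4, -1.1]
finger_gap: 0.19
finger_force: 0.6
```

```bash
python3 -m creep '[{"rx":0,"ry":0,"rz":0,"tx":0,"ty":-1,"tz":0,"jaw":-0.62},{"rx":0,"ry":0,"rz":0,"tx":0,"ty":-1,"tz":0,"jaw":-0.62},{"rx":0,"ry":0,"rz":0,"tx":0,"ty":-1,"tz":0,"jaw":-0.62},{"rx":0,"ry":0,"rz":0,"tx":0,"ty":-1,"tz":0,"jaw":-0.62},{"rx":0,"ry":0,"rz":0,"tx":0,"ty":-1,"tz":0,"jaw":-0.62}]'
```

```text
time_s: 18.3
position: [0.5484, 0.0099, 0.0151]
ee_rot: [180.0, -0.0, -96.2]
contact_force: [-1.7, -0.2, -1.3]
finger_gap: 0.195
finger_force: 0.6
```

```bash
python3 -m creep '[{"rx":0,"ry":0,"rz":0,"tx":0,"ty":-1,"tz":0,"jaw":-0.62},{"rx":0,"ry":0,"rz":0,"tx":0,"ty":-1,"tz":0,"jaw":-0.62},{"rx":0,"ry":0,"rz":0,"tx":0,"ty":-1,"tz":0,"jaw":-0.62},{"rx":0,"ry":0,"rz":0,"tx":0,"ty":-1,"tz":0,"jaw":-0.62}]'
```

```text
time_s: 18.7
position: [0.5523, 0.0095, 0.0151]
ee_rot: [180.0, -0.0, -96.2]
contact_force: [-2.0, -0.4, -0.2]
finger_gap: 0.191
finger_force: 0.6
```

```bash
python3 -m creep '[{"rx":0,"ry":0,"rz":0,"tx":0,"ty":-1,"tz":0,"jaw":-0.62},{"rx":0,"ry":0,"rz":0,"tx":0,"ty":-1,"tz":0,"jaw":-0.62},{"rx":0,"ry":0,"rz":0,"tx":0,"ty":-1,"tz":0,"jaw":-0.62}]'
```

```text
time_s: 19.0
position: [0.5553, 0.0092, 0.015]
ee_rot: [180.0, -0.0, -96.2]
contact_force: [-1.9, -0.6, -0.1]
finger_gap: 0.191
finger_force: 0.6
```

```bash
python3 -m creep '[{"rx":0,"ry":0,"rz":0,"tx":0,"ty":-1,"tz":0,"jaw":-0.62},{"rx":0,"ry":0,"rz":0,"tx":0,"ty":-1,"tz":0,"jaw":-0.62},{"rx":0,"ry":0,"rz":0,"tx":0,"ty":-1,"tz":0,"jaw":-0.62}]'
```

```text
time_s: 19.3
position: [0.5583, 0.0088, 0.015]
ee_rot: [180.0, 0.0, -96.2]
contact_force: [-1.1, 1.2, -1.0]
finger_gap: 0.186
finger_force: 0.6
```

```bash
python3 -m creep '[{"rx":0,"ry":0,"rz":0,"tx":0,"ty":-1,"tz":0,"jaw":-0.62},{"rx":0,"ry":0,"rz":0,"tx":0,"ty":-1,"tz":0,"jaw":-0.62},{"rx":0,"ry":0,"rz":0,"tx":0,"ty":-1,"tz":0,"jaw":-0.62}]'
```

```text
time_s: 19.6
position: [0.5602, 0.0084, 0.0149]
ee_rot: [179.9, -0.0, -96.3]
contact_force: [-4.9, 2.0, 4.0]
finger_gap: 0.192
finger_force: 2.7
```

```bash
python3 -m creep '[{"rx":0,"ry":0,"rz":0,"tx":0,"ty":-1,"tz":0,"jaw":-0.62},{"rx":0,"ry":0,"rz":0,"tx":0,"ty":-1,"tz":0,"jaw":-0.62}]'
```

```text
time_s: 19.8
position: [0.5603, 0.0082, 0.0148]
ee_rot: [179.6, -0.1, -96.3]
contact_force: [-9.1, 3.8, 6.1]
finger_gap: 0.189
finger_force: 4.8
```

Contact: either the slider or a wall. Half-millimetre rows now.

```bash
python3 -m creep '[{"rx":0,"ry":0,"rz":0,"tx":0,"ty":-0.5,"tz":0,"jaw":-0.62},{"rx":0,"ry":0,"rz":0,"tx":0,"ty":0,"tz":0,"jaw":-0.62}]'
```

```text
time_s: 20.0
position: [0.5603, 0.0081, 0.0147]
ee_rot: [179.6, -0.1, -96.3]
contact_force: [-7.8, 3.5, 5.2]
finger_gap: 0.187
finger_force: 4.4
```

```bash
python3 -m creep '[{"rx":0,"ry":0,"rz":0,"tx":0,"ty":-0.5,"tz":0,"jaw":-0.62},{"rx":0,"ry":0,"rz":0,"tx":0,"ty":0,"tz":0,"jaw":-0.62}]'
```

```text
time_s: 20.2
position: [0.5603, 0.008, 0.0147]
ee_rot: [179.5, -0.1, -96.3]
contact_force: [-9.5, 4.0, 6.7]
finger_gap: 0.187
finger_force: 4.9
```

The tool holds a sideways load (about 4 N), which may be part of a bind. I'll back off, shift to the +y side and push again.

```bash
python3 -m creep '[{"rx":0,"ry":0,"rz":0,"tx":0,"ty":3,"tz":0,"jaw":-0.62},{"rx":0,"ry":0,"rz":0,"tx":-1,"ty":2,"tz":-0.3,"jaw":-0.62},{"rx":0,"ry":0,"rz":0,"tx":0,"ty":0,"tz":0,"jaw":-0.62},{"rx":0,"ry":0,"rz":0,"tx":0,"ty":0,"tz":0,"jaw":-0.62}]'
```

```text
time_s: 20.6
position: [0.5603, 0.0099, 0.0157]
ee_rot: [-179.9, 0.0, -96.2]
contact_force: [0.4, 0.5, 0.9]
finger_gap: 0.192
finger_force: 0.1
```

```bash
python3 -m creep '[{"rx":0,"ry":0,"rz":0,"tx":0,"ty":-1,"tz":0,"jaw":-0.62},{"rx":0,"ry":0,"rz":0,"tx":0,"ty":-1,"tz":0,"jaw":-0.62},{"rx":0,"ry":0,"rz":0,"tx":0,"ty":-1,"tz":0,"jaw":-0.62},{"rx":0,"ry":0,"rz":0,"tx":0,"ty":-1,"tz":0,"jaw":-0.62}]'
```

```text
time_s: 21.0
position: [0.5604, 0.009, 0.0148]
ee_rot: [179.6, -0.1, -96.3]
contact_force: [-8.0, 2.9, 4.7]
finger_gap: 0.19
finger_force: 4.2
```

```bash
python3 -m creep '[{"rx":0,"ry":0,"rz":0,"tx":-1,"ty":-0.5,"tz":0,"jaw":-0.62},{"rx":0,"ry":0,"rz":0,"tx":0,"ty":-0.5,"tz":0,"jaw":-0.62},{"rx":0,"ry":0,"rz":0,"tx":0,"ty":0,"tz":0,"jaw":-0.62}]'
```

```text
time_s: 21.3
position: [0.5605, 0.0093, 0.0147]
ee_rot: [179.5, -0.2, -96.3]
contact_force: [-8.7, 0.9, 5.4]
finger_gap: 0.193
finger_force: 4.2
```

```bash
python3 -m creep '[{"rx":0,"ry":0,"rz":0,"tx":-1,"ty":-0.5,"tz":0,"jaw":-0.62},{"rx":0,"ry":0,"rz":0,"tx":0,"ty":-0.5,"tz":0,"jaw":-0.62},{"rx":0,"ry":0,"rz":0,"tx":0,"ty":0,"tz":0,"jaw":-0.62}]'
```

```text
time_s: 21.6
position: [0.5609, 0.01, 0.0147]
ee_rot: [179.4, -0.2, -96.3]
contact_force: [-10.1, 1.5, 6.9]
finger_gap: 0.188
finger_force: 4.8
```

```bash
python3 -m creep '[{"rx":0,"ry":0,"rz":0,"tx":0,"ty":-0.5,"tz":-0.7,"jaw":-0.62},{"rx":0,"ry":0,"rz":0,"tx":0,"ty":-0.5,"tz":-0.7,"jaw":-0.62},{"rx":0,"ry":0,"rz":0,"tx":0,"ty":0,"tz":0,"jaw":-0.62}]'
```

```text
time_s: 21.9
position: [0.5634, 0.0104, 0.0154]
ee_rot: [179.6, -0.1, -96.3]
contact_force: [-5.3, 1.1, -0.6]
finger_gap: 0.19
finger_force: 2.7
```

```bash
python3 -m creep '[{"rx":0,"ry":0,"rz":0,"tx":0,"ty":-0.5,"tz":-0.3,"jaw":-0.62},{"rx":0,"ry":0,"rz":0,"tx":0,"ty":-0.5,"tz":-0.3,"jaw":-0.62},{"rx":0,"ry":0,"rz":0,"tx":0,"ty":0,"tz":0,"jaw":-0.62}]'
```

```text
time_s: 22.2
position: [0.5643, 0.0103, 0.0159]
ee_rot: [179.6, -0.1, -96.3]
contact_force: [-5.8, 1.2, -0.7]
finger_gap: 0.19
finger_force: 2.7
```

Relieving the down-pressure let it move again. Continuing.

```bash
python3 -m creep '[{"rx":0,"ry":0,"rz":0,"tx":0,"ty":-0.5,"tz":0,"jaw":-0.62},{"rx":0,"ry":0,"rz":0,"tx":0,"ty":-0.5,"tz":0,"jaw":-0.62},{"rx":0,"ry":0,"rz":0,"tx":0,"ty":-0.5,"tz":0,"jaw":-0.62}]'
```

```text
time_s: 22.5
position: [0.5657, 0.0101, 0.0158]
ee_rot: [179.6, -0.1, -96.3]
contact_force: [-5.0, 1.8, -1.4]
finger_gap: 0.194
finger_force: 2.8
```

```bash
python3 -m creep '[{"rx":0,"ry":0,"rz":0,"tx":0,"ty":-0.5,"tz":0,"jaw":-0.62},{"rx":0,"ry":0,"rz":0,"tx":0,"ty":-0.5,"tz":0,"jaw":-0.62},{"rx":0,"ry":0,"rz":0,"tx":0,"ty":-0.5,"tz":0,"jaw":-0.62}]'
```

```text
time_s: 22.8
position: [0.5672, 0.0099, 0.0158]
ee_rot: [179.6, -0.1, -96.3]
contact_force: [-5.6, 2.1, -2.3]
finger_gap: 0.186
finger_force: 2.8
```

```bash
python3 -m creep '[{"rx":0,"ry":0,"rz":0,"tx":0,"ty":-0.5,"tz":0,"jaw":-0.62},{"rx":0,"ry":0,"rz":0,"tx":0,"ty":-0.5,"tz":0,"jaw":-0.62}]'
```

```text
time_s: 23.0
position: [0.5682, 0.0098, 0.0158]
ee_rot: [179.6, -0.1, -96.3]
contact_force: [-5.6, 2.2, -0.3]
finger_gap: 0.189
finger_force: 2.8
```

```bash
python3 -m creep '[{"rx":0,"ry":0,"rz":0,"tx":0,"ty":-0.5,"tz":0,"jaw":-0.62},{"rx":0,"ry":0,"rz":0,"tx":0,"ty":-0.5,"tz":0,"jaw":-0.62},{"rx":0,"ry":0,"rz":0,"tx":0,"ty":-0.5,"tz":0,"jaw":-0.62}]'
```

```text
time_s: 23.3
position: [0.5696, 0.0097, 0.0158]
ee_rot: [179.6, -0.1, -96.3]
contact_force: [-5.0, 2.1, -1.5]
finger_gap: 0.19
finger_force: 2.8
```

```bash
python3 -m creep '[{"rx":0,"ry":0,"rz":0,"tx":0,"ty":-0.5,"tz":0,"jaw":-0.62},{"rx":0,"ry":0,"rz":0,"tx":0,"ty":-0.5,"tz":0,"jaw":-0.62},{"rx":0,"ry":0,"rz":0,"tx":0,"ty":-0.5,"tz":0,"jaw":-0.62}]'
```

```text
time_s: 23.6
position: [0.571, 0.0095, 0.0158]
ee_rot: [179.6, -0.1, -96.3]
contact_force: [-6.8, 1.7, -0.5]
finger_gap: 0.19
finger_force: 3.2
```

```bash
python3 -m creep '[{"rx":0,"ry":0,"rz":0,"tx":0,"ty":-0.5,"tz":0,"jaw":-0.62},{"rx":0,"ry":0,"rz":0,"tx":0,"ty":-0.5,"tz":0,"jaw":-0.62}]'
```

```text
time_s: 23.8
position: [0.571, 0.0093, 0.0154]
ee_rot: [179.4, -0.1, -96.3]
contact_force: [-7.9, 1.9, -0.8]
finger_gap: 0.194
finger_force: 3.9
```

It stopped 10.5 mm after first contact, which is consistent with the end stop. I'm raising the force carefully to confirm.

```bash
python3 -m creep '[{"rx":0,"ry":0,"rz":0,"tx":-0.5,"ty":-0.5,"tz":-0.2,"jaw":-0.62},{"rx":0,"ry":0,"rz":0,"tx":0,"ty":-0.5,"tz":-0.2,"jaw":-0.62},{"rx":0,"ry":0,"rz":0,"tx":0,"ty":0,"tz":0,"jaw":-0.62}]'
```

```text
time_s: 24.1
position: [0.5711, 0.0095, 0.0155]
ee_rot: [179.3, -0.2, -96.4]
contact_force: [-8.5, 2.2, -1.1]
finger_gap: 0.191
finger_force: 4.3
```

```bash
python3 -m creep '[{"rx":0,"ry":0,"rz":0,"tx":-0.5,"ty":-0.5,"tz":-0.3,"jaw":-0.62},{"rx":0,"ry":0,"rz":0,"tx":0,"ty":-0.5,"tz":-0.3,"jaw":-0.62},{"rx":0,"ry":0,"rz":0,"tx":0,"ty":0,"tz":0,"jaw":-0.62}]'
```

```text
time_s: 24.4
position: [0.5713, 0.0098, 0.0159]
ee_rot: [179.2, -0.2, -96.4]
contact_force: [-10.3, 3.1, -0.2]
finger_gap: 0.189
finger_force: 4.9
```

```bash
python3 -m creep '[{"rx":0,"ry":0,"rz":0,"tx":-0.5,"ty":-0.5,"tz":-0.2,"jaw":-0.62},{"rx":0,"ry":0,"rz":0,"tx":-0.5,"ty":-0.5,"tz":0,"jaw":-0.62},{"rx":0,"ry":0,"rz":0,"tx":0,"ty":0,"tz":0,"jaw":-0.62}]'
```

```text
time_s: 24.7
position: [0.5715, 0.0106, 0.0158]
ee_rot: [179.1, -0.2, -96.4]
contact_force: [-11.6, 3.2, -0.9]
finger_gap: 0.188
finger_force: 5.6
```

```bash
python3 -m creep '[{"rx":0,"ry":0,"rz":0,"tx":-0.5,"ty":-0.5,"tz":-0.2,"jaw":-0.62},{"rx":0,"ry":0,"rz":0,"tx":0,"ty":-0.4,"tz":0,"jaw":-0.62},{"rx":0,"ry":0,"rz":0,"tx":0,"ty":0,"tz":0,"jaw":-0.62}]'
```

```text
time_s: 25.0
position: [0.5716, 0.0109, 0.0157]
ee_rot: [179.0, -0.2, -96.4]
contact_force: [-12.2, 3.9, 0.3]
finger_gap: 0.194
finger_force: 6.2
```

Firm at 12.8 N. As a check, I'll back off, shift sideways and push once more to see whether it stops at the same place.

```bash
python3 -m creep '[{"rx":0,"ry":0,"rz":0,"tx":0,"ty":3,"tz":0,"jaw":-0.62},{"rx":0,"ry":0,"rz":0,"tx":0,"ty":4,"tz":0,"jaw":-0.62},{"rx":0,"ry":0,"rz":0,"tx":0,"ty":0,"tz":0,"jaw":-0.62},{"rx":0,"ry":0,"rz":0,"tx":-1,"ty":0,"tz":0,"jaw":-0.62},{"rx":0,"ry":0,"rz":0,"tx":0,"ty":0,"tz":0,"jaw":-0.62}]'
```

```text
time_s: 25.5
position: [0.5718, 0.0137, 0.0184]
ee_rot: [179.9, -0.0, -96.3]
contact_force: [-5.1, 1.0, -1.4]
finger_gap: 0.188
finger_force: 2.4
```

```bash
python3 -m creep '[{"rx":0,"ry":0,"rz":0,"tx":0,"ty":-1,"tz":0,"jaw":-0.62},{"rx":0,"ry":0,"rz":0,"tx":0,"ty":-1,"tz":0,"jaw":-0.62},{"rx":0,"ry":0,"rz":0,"tx":0,"ty":-1,"tz":0,"jaw":-0.62},{"rx":0,"ry":0,"rz":0,"tx":0,"ty":-1,"tz":0,"jaw":-0.62},{"rx":0,"ry":0,"rz":0,"tx":0,"ty":-1,"tz":0,"jaw":-0.62},{"rx":0,"ry":0,"rz":0,"tx":0,"ty":0,"tz":0,"jaw":-0.62}]'
```

```text
time_s: 26.1
position: [0.5721, 0.0127, 0.0178]
ee_rot: [179.3, -0.2, -96.4]
contact_force: [-14.2, 3.9, 5.6]
finger_gap: 0.193
finger_force: 7.1
```

It stops at the same place at 14.7 N, so it's home. Letting go and lifting clear.

```bash
python3 -m creep '[{"rx":0,"ry":0,"rz":0,"tx":0,"ty":3,"tz":0,"jaw":-0.62},{"rx":0,"ry":0,"rz":0,"tx":0,"ty":3,"tz":0,"jaw":-0.62},{"rx":0,"ry":0,"rz":0,"tx":0,"ty":2,"tz":0,"jaw":-0.5},{"rx":0,"ry":0,"rz":0,"tx":0,"ty":0,"tz":0,"jaw":-0.4},{"rx":0,"ry":0,"rz":0,"tx":0,"ty":0,"tz":0,"jaw":-0.3},{"rx":0,"ry":0,"rz":0,"tx":0,"ty":0,"tz":0,"jaw":-0.3},{"rx":0,"ry":0,"rz":0,"tx":0,"ty":0,"tz":0,"jaw":-0.3}]'
```

```text
time_s: 26.8
position: [0.5703, 0.0142, 0.019]
ee_rot: [-179.9, 0.0, -96.2]
contact_force: [0.9, 0.1, 0.2]
finger_gap: 0.346
finger_force: 0.0
```

```bash
python3 -m creep '[{"rx":0,"ry":0,"rz":0,"tx":0,"ty":0,"tz":-5,"jaw":-0.3},{"rx":0,"ry":0,"rz":0,"tx":0,"ty":0,"tz":-10,"jaw":-0.3},{"rx":0,"ry":0,"rz":0,"tx":0,"ty":0,"tz":-20,"jaw":-0.3},{"rx":0,"ry":0,"rz":0,"tx":0,"ty":0,"tz":-30,"jaw":-0.3},{"rx":0,"ry":0,"rz":0,"tx":0,"ty":10,"tz":-30,"jaw":-0.3},{"rx":0,"ry":0,"rz":0,"tx":0,"ty":30,"tz":-30,"jaw":-0.3},{"rx":0,"ry":0,"rz":0,"tx":0,"ty":40,"tz":-20,"jaw":-0.3},{"rx":0,"ry":0,"rz":0,"tx":0,"ty":40,"tz":0,"jaw":-0.3},{"rx":0,"ry":0,"rz":0,"tx":0,"ty":20,"tz":0,"jaw":-0.3},{"rx":0,"ry":0,"rz":0,"tx":0,"ty":0,"tz":0,"jaw":-0.3}]'
python3 - <<'E'
from h import *
a=arm.get_image("top");b=arm.get_image("scene")
p=[cv2.resize(a[110:240,200:330],(390,390),interpolation=2),cv2.resize(b[140:240,230:330],(390,390),interpolation=2)]
cv2.imwrite("pics/t5.png",np.hstack(p))
for cam in("top","scene"):
  for t,z in(("carrier_handle",.03),("board",.003),("tin",0),("jar",0),("tester",0)):
    for q in arm.mark_of(cam,t)[:1]: print(cam,t,round(q["score"],2),ray(cam,q["location"],z).round(4))
E
```

```text
time_s: 27.8
position: [0.4283, 0.0292, 0.1651]
ee_rot: [-179.9, 0.1, -96.2]
contact_force: [0.5, -0.4, 0.5]
finger_gap: 0.349
finger_force: 0.0
top carrier_handle 0.63 [0.5642 0.022  0.03  ]
top tin 0.7 [0.6874 0.2112 0.    ]
top jar 0.48 [0.7718 0.2225 0.    ]
top tester 0.95 [ 0.6368 -0.2188  0.    ]
scene carrier_handle 0.76 [0.5737 0.015  0.03  ]
scene board 0.52 [0.673  0.0066 0.003 ]
scene jar 0.68 [0.7678 0.2237 0.    ]
scene tester 0.97 [ 0.6399 -0.2235  0.    ]
```

View pics/t5.png

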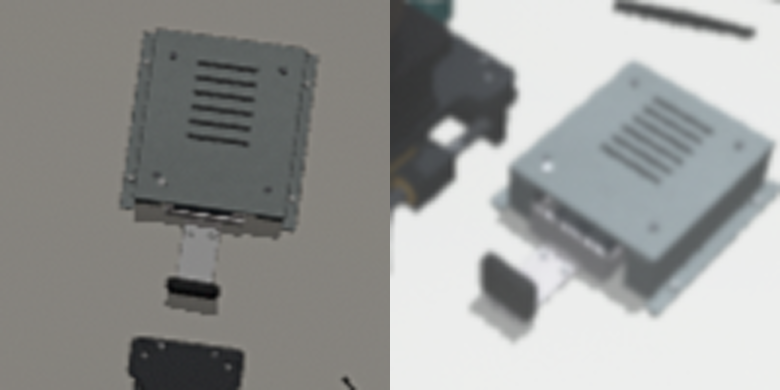

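The tray is seated with only the pull and tongue outside: the pull is at (192,288) and the end panel at the mouth at (207,213) in the left crop. It's in line with the dock and the arm is clear. The jar and tester are where they were in both views and the tin in the top view (the network missed it in the scene view). Handing in.

```bash
python3 -c "from station import arm; print(arm.job_done())"
```

```text
the job is handed in; nothing more can be done
None
```

I handed the job in with the tray in the dock and released. The slider can't be seen, but the tray stopped firmly about 10.5 mm after first contact and held there at 14.7 N (the steady push before that was only about 6 N, not the stated 8 to 10 N). The judged result wasn't returned.

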